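# Hang the rinsed salt shaker in the drying rack

## Task

First take the wooden tasting spoon off the steel drying rack and lay it flat in the middle of the white plate. Then, keeping the glass salt shaker upright, feed its neck in through the rack's front gap and along the slot (cap above the sheet, glass below it) and right to the end of the free pocket, and let it hang there by its cap. Drop nothing, and leave the pepper shaker, saucer, bowl, slotted spoon and plate where they are.

Things in the scene. Friction and masses are not known exactly. Their poses are not given: they have to be found in the camera images.
- rack: Fixed drying rack: level steel sheet 4 mm thick, x -70 to +90, y -120 to +120 mm, top face 134 mm up, on 10 mm legs at x -62 and +82, y +-112. Origin on the work surface; x runs from front edge to back, y left, z up; turned up to 0.3 rad, either side of the robot. A 32 mm wide anchor-shaped slot is cut through the sheet: entrance, cross slot and two pockets (see the points). Square-cut edges.
- entrance (a point): Middle of the gap in the rack's front edge (rack x -70, y 0 mm), on the sheet's top face. From here the entrance slot runs straight along rack x to cross.
- cross (a point): Where the entrance slot meets the cross slot (rack x +30, y 0 mm), on the sheet's top face. The cross slot's centre line runs along rack y from here, 65 mm to each side.
- pocket_left (a point): End of the left pocket: where a shaker's axis is when home (rack x -20, y +65 mm; the slot's edge is 16 mm farther to the front). The pocket runs here from the cross slot's left end (x +30, y +65), back towards the front. One of the two pockets holds the pepper shaker, the other is free.
- pocket_right (a point): End of the right pocket, the mirror image of the left one: rack x -20, y -65 mm, reached from the cross slot's right end (x +30, y -65).
- salt: Salt shaker, clear glass, steel cap, standing on the work surface, 118 mm tall, 0.15 to 0.29 kg. Origin: centre of its underside, z up. Glass body 48 mm diameter up to 62 mm; neck 25 mm diameter from 67 to 84 mm; rigid cap 40 mm diameter from 84 to 118 mm (grasp here; it does not come off). Neither cap nor body passes through the slot; hanging by the cap, its underside is 50 mm up.
- wood_spoon: Wooden tasting spoon, 225 mm long, 10 mm thick, 40 g, lying on top of the rack across the rear of its slot (roughly along rack y), in the way of the shaker's cap. Origin at its balance point, on the underside; x points to the round end (40 mm disc centred at x +80 mm); flat handle 14 mm wide, x -125 to +60 mm; z up.
- plate: White enamel plate, 230 mm diameter, rim 18 mm high, loose on the work surface on the other side from the rack. Origin at the centre of its underside; empty.
- pepper: Dark pepper shaker of the same shape and sizes as the salt shaker, with a black cap, hanging in one of the rack's two pockets. Origin at the centre of its underside. Leave alone.
- saucer: Small orange drip saucer, 68 mm diameter, 12 mm high, on the work surface below the free pocket. Origin at the centre of its underside. Leave alone.
- bowl: Purple plastic bowl, 120 mm across the rim, 55 mm high, standing on the work surface between rack and plate, nearer to or farther from the robot than the salt shaker. Origin at the centre of its underside. Leave alone.
- slotted_spoon: Stainless slotted spoon lying on the work surface at the far side, 227 mm long, 6 mm thick; x points to its 60 mm round blade centred at x = +62 mm. Origin on the underside. Leave alone.
Mind the look-alikes: they are no part of the job. Of the things shaped like the salt, the clear one is meant.

How it is judged (in metres and radians):
On the way, in this order (a step that is already met when the one before it is completed fails the run):
1. the wooden spoon lies released on the plate, its balance point within 50 mm of the plate's centre (horizontal distance between wood_spoon and plate below 0.05 m and height (world z) of wood_spoon below 0.035 m and angle between wood_spoon's own z axis and vertical below 0.35 rad and linear speed of wood_spoon below 0.03 m/s and contact force between wood_spoon and the fingers below 0.05 N), for 0.2 s.
2. the salt shaker's neck is in the rack's entrance slot, cap above the sheet and glass below (x of salt in the frame of rack between -0.05 and 0.04 m and y of salt in the frame of rack between -0.01 and 0.01 m and z of salt in the frame of rack between 0.045 and 0.066 m), for 0.05 s.
At the end, for the whole second after the job is handed in: The salt shaker hangs upright (within 0.15 rad), at rest and released, by its cap in the free pocket of the rack, its axis within 14 mm of its place at the pocket's end along the slot; the wooden spoon lies released and at rest on the plate, its balance point within 50 mm of the plate's centre (all of step 1 and x of salt in the frame of rack between -0.032 and -0.006 m and (y of salt in the frame of rack between 0.053 and 0.077 m or y of salt in the frame of rack between -0.077 and -0.053 m) and z of salt in the frame of rack between 0.046 and 0.054 m and angle between salt's own z axis and vertical below 0.15 rad and linear speed of salt below 0.03 m/s and contact force between salt and the fingers below 0.05 N); the robot touches nothing.
It fails at once if pepper shaker moved more than 15 mm (distance of pepper from where it was at the start of the episode above 0.015 m).
It fails at once if saucer, bowl or slotted spoon moved more than 20 mm (distance of any of saucer, bowl, slotted_spoon from where it was at the start of the episode above 0.02 m).
It fails at once if plate moved more than 25 mm (distance of plate from where it was at the start of the episode above 0.025 m).
It fails at once if salt shaker tipped more than 0.5 rad (angle between salt's own z axis and vertical above 0.5 rad).
It fails at once if wooden spoon or salt shaker dropped (falls free faster than 0.8 m/s, from some 30 mm) ((contact force between wood_spoon and the fingers below 0.02 N and linear speed of wood_spoon above 0.8 m/s) or (contact force between salt and the fingers below 0.02 N and linear speed of salt above 0.8 m/s)).
It also fails if it takes over 72 s, if anything falls off the work surface, if the arm or the gripper's body presses on something with over 40 N, if the wrist force passes 120 N, or if a joint passes its speed limit or range.

## Robot

A 7-joint arm with a two-finger parallel gripper is mounted at the origin on the work surface. World frame = base frame: x ahead of the robot, y to its left, z up, the work surface at z = 0. Lengths are in mm, angles in degrees, forces in N, time in s.
With the tool pointing down it reaches from about 375 to 925 mm from the base axis. Payload 3.1 kg.
Tool frame: the origin (TCP) lies midway between the tips of the shut fingers; the grasp point (between the pads) lies 19 mm behind it; z points along the fingers, y is the line along which they close (so a half turn about z gives the same grasp; the last joint's range is limited). The gripper opens to 85 mm and grips with 20 to 120 N. Pads are 22 mm wide; open, the fingers measure 114 mm over their backs; the gripper's body (76 mm by 85 mm) begins 54 mm behind the grasp point. The pads swing forward as they close: fully open they stand 13 mm farther back than shut.
Start: joints at [60.115, 21.939, 2.515, 91.553, -1.026, 66.532, -2.859], TCP at [267.317, -592.49, 208.869] pointing down, gripper open.
Joint ranges: [-149.38, 149.38], [-23.57, 123.04], [-84.95, 90], [0, 143.3], [-89.99, 269.99], [3.08, 112.72], [-163.45, 163.45]. Speed limits (degrees/s): [159.86, 159.86, 180, 180, 180, 180, 180].

## Interface

Orientations are given as [roll, pitch, yaw] about the fixed x, y, z axes, in that order (R = Rz(yaw) Ry(pitch) Rx(roll)).
In Python, from bench import get_state, snapshot, finish_job gives the robot as it stands.
- The arm moves only by the tool apply_moves, never from a script. Its argument "commands" is a list that holds one entry, the list of rows, each a list of 4 numbers: the shift along the tool's x, y, z in m, then the turn about the tool's z in rad. In form: [[[x, y, z, spin], ...]]. A call has 1 to 12 rows; each row shifts and turns the commanded pose from where the row before left it, along the tool's axes as they then stand; what a row does not reach is not made up. A row lasts 1/12 s, in which the tool goes at most 41.7 mm and 7.16 degrees, less where a joint would pass 70% of its speed; a pose out of reach is approached as far as the arm can. A call is refused whole if a number of a shift passes 0.0417 or a number of a turn 0.125, either way. A call with a gripper value outside its range is refused whole. "claw" is the gripper command: -1 is fully open, 1 is shut, values between are in proportion, set as the call begins (left out, the last holds). The fingers move at their own pace and stop on an object; "squeeze" is the grip in N (left out, the last holds). Time passes only in rows, so rows that do not move let the fingers close. It gives the time, the measured TCP pose, the force, the opening and the grip force at its end, in the units of the state.
- get_state(): the state, without advancing time (a new reading comes with each control period).
- snapshot(name): name is "scene" or "top" or "wrist"; returns a dict with "pixels" (384x512x3 uint8, blue, green, red), "fov_y" (degrees; the focal length in pixels is half the picture's height over the tangent of half this angle, whatever the lens; pixels are square), "cx", "cy" (the principal point, pixels), "rvec" (rotation vector, rad) and "tvec" (3), from world to camera coordinates, as OpenCV has them. Camera axes: x right, y down, z forward; pixel columns grow to the right and rows downward; lengths in mm; the calibration is good to about 2 mm. A picture is of the moment at which its call begins. There is no depth.
- finish_job(): hands the job in; it is judged then, once.
The state is a dict: "t": time; "qpos": joint angles; "joint_vel": joint speeds; "joint_torque": joint torques, N m; "position": TCP position; "tool_rot": TCP orientation; "ft_force": force on the tool from outside, world axes, zero at the start; "moment": the same for the moment, N m; "width": opening from 0.0 (shut) to 1.0 (fully open); "grasp_force": force on a finger pad.
Only numpy, scipy, OpenCV 4.12 (cv2) and the standard library are available. Lean on these libraries where they do the work, as an engineer would, in place of code of your own. Each camera call takes 0.05 s, during which the arm holds its last target. There are 200 camera calls.

## Working session

There is one attempt and no reset: what is moved stays moved. The work goes in short steps, Python scripts to look and compute and a tool call to move; the robot and the scene stay as the last step left them, time stands still between calls to the robot, and variables do not carry over. Pictures are saved under pics/ and viewed, at most 10 in all, crops included, and the job is handed in when it is done.

Besides the shell and the picture viewer there is one more tool, called in YAML: its name, and indented under it one key for each argument. apply_moves: Moves the arm, as the interface text tells. Its arguments: {"type":"object","properties":{"commands":{"type":"array"},"claw":{"type":"number"},"squeeze":{"type":"number"}},"required":["commands"]}

```bash
mkdir -p pics; ls
cat > h.py <<'E'
import numpy as np, cv2
from bench import get_state, snapshot, finish_job
def cam(s):
    f=s["pixels"].shape[0]/2/np.tan(np.radians(s["fov_y"])/2)
    K=np.array([[f,0,s["cx"]],[0,f,s["cy"]],[0,0,1.]])
    R=cv2.Rodrigues(np.array(s["rvec"],float))[0]; return K,R,np.array(s["tvec"],float).ravel()
def ray(s,uv):
    K,R,t=cam(s); o=-R.T@t; d=R.T@np.linalg.solve(K,np.array([uv[0],uv[1],1.])); return o,d/np.linalg.norm(d)
def onz(s,uv,z):
    o,d=ray(s,uv); return o+d*(z-o[2])/d[2]
def tri(a,ua,b,ub):
    o,d=ray(a,ua); p,e=ray(b,ub); k=np.linalg.lstsq(np.c_[d,-e],p-o,rcond=None)[0]
    x,y=o+d*k[0],p+e*k[1]; return (x+y)/2,np.linalg.norm(x-y)
def proj(s,P):
    K,R,t=cam(s); q=(np.asarray(P,float).reshape(-1,3)@R.T+t)@K.T; return q[:,:2]/q[:,2:]
import pickle
def save(n,s): pickle.dump(s,open(n+'.pkl','wb'))
def load(n): return pickle.load(open(n+'.pkl','rb'))
E
python3 - <<'E'
from h import *
for n in("scene","top"):
    s=snapshot(n);save(n,s);cv2.imwrite(f"pics/{n}.png",cv2.resize(np.array(s["pixels"]),(800,600),interpolation=cv2.INTER_CUBIC))
    K,R,t=cam(s);print(n,K[0,0],s["cx"],s["cy"],-R.T@t)
print(get_state())
E
```

```text
pics
scene 479.33142726377804 262.9044509112525 187.6458072826713 [1359.82377353  123.19950297  807.63894946]
top 478.11547272090326 253.8808717424416 187.67300325533424 [ 309.72151832  -22.66332544 1286.94210424]
{'t': 0.1, 'qpos': array([60.11454949, 21.98837586,  2.50969863, 91.63933201, -1.02584692,
       66.53275279, -2.85810861]), 'joint_vel': array([ 0.03275915, -0.08381284, -0.10582436, -0.19631216, -0.11660456,
       -0.0072637 ,  0.0197626 ]), 'joint_torque': array([ 2.67044095e-03, -4.34732795e+01,  1.02940422e+00, -2.50455183e+01,
        1.08539953e-02,  5.45610645e-03,  1.89787812e-05]), 'position': array([ 266.94067008, -591.65912516,  207.60588405]), 'tool_rot': array([-1.79862130e+02,  6.29941036e-03,  2.42891789e+01]), 'ft_force': array([ 0.25978954, -0.10931571,  0.44596923]), 'moment': array([ 0.02931757, -0.01019997, -0.002029  ]), 'grasp_force': 0.0, 'width': 0.9975810237894499}
```

View pics/scene.png

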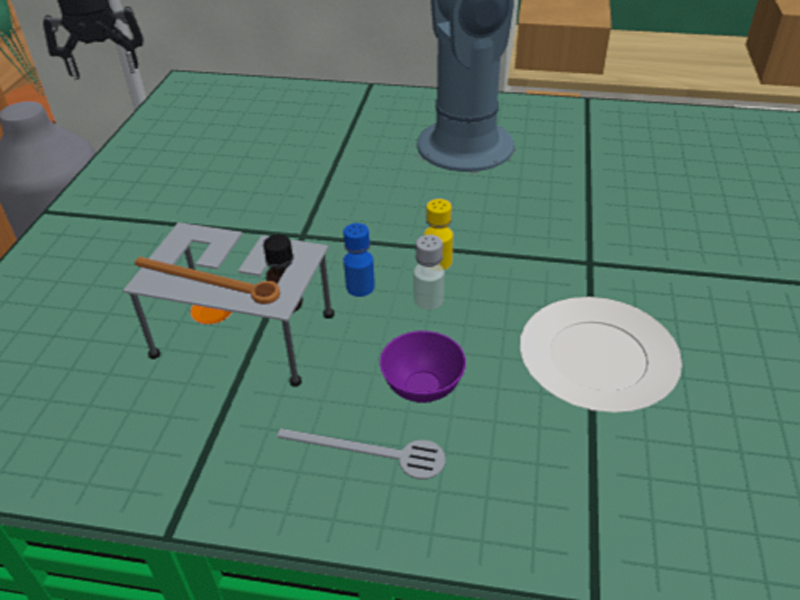

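View pics/top.png

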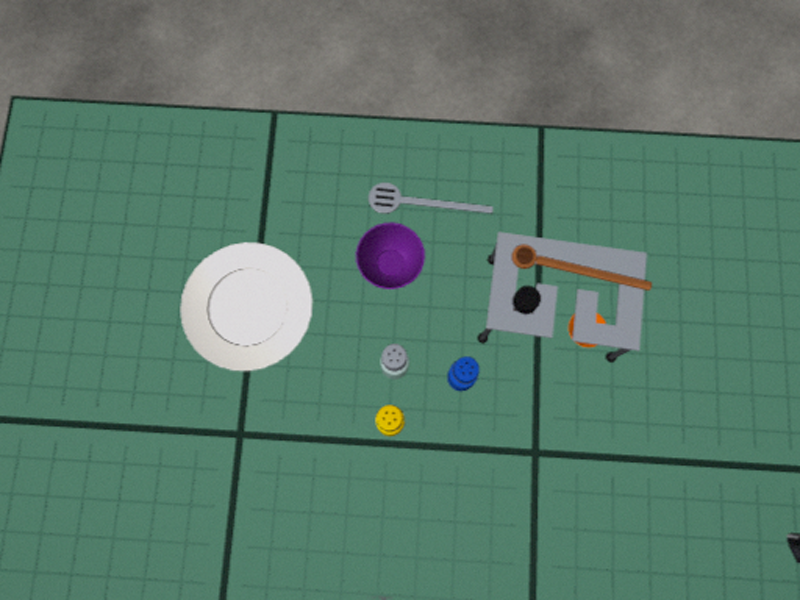

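The pictures show (800x600 px) the rack right of the robot: top view sheet corners about (498,233), (647,250), (640,349) and (488,328). The wooden spoon lies across its rear with the disc at (524,256) and handle end at (650,285). Pepper hangs in the left pocket, so the right pocket is free, with the saucer below it. The clear salt is at top (394,358) and scene (428,270), the blue and yellow look-alikes are beside it, and the plate is at top (246,306).

```bash
cat > meas.py <<'E'
from h import *
A,B=load("top"),load("scene")
def big(m,box):
    x0,y0,x1,y1=[int(v*.64) for v in box]; w=np.zeros(m.shape,np.uint8); w[y0:y1,x0:x1]=m[y0:y1,x0:x1]*255
    c=max(cv2.findContours(w,cv2.RETR_EXTERNAL,cv2.CHAIN_APPROX_NONE)[0],key=cv2.contourArea); return c
def hsv(s): return np.moveaxis(cv2.cvtColor(np.array(s["pixels"]),cv2.COLOR_BGR2HSV).astype(int),2,0)
def plane(s,c,z): return np.array([onz(s,p,z)[:2] for p in c.reshape(-1,2)],np.float32)
for n,s,bx in(("top",A,(470,215,670,370)),("scene",B,(110,210,345,400))):
    h,S,v=hsv(s)
    m=((S<60)&(v>100))|((h<20)&(S>90)&(v>50)&(n=="top"))
    c=big(m,bx); P=plane(s,c,134)
    r=cv2.minAreaRect(P); print(n,"sheet",r)
for n,s,bx in(("top",A,(500,235,670,300)),("scene",B,(120,240,290,310))):
    h,S,v=hsv(s); c=big((h<16)&(S>110)&(v>60)&(v<215),bx); P=plane(s,c,144 if n=="top" else 140); print(n,"spoon",cv2.minAreaRect(P),cv2.contourArea(c))
    # tail & disc ends along the major axis
    X=P-P.mean(0); d=np.linalg.svd(X,full_matrices=False)[2][0]; k=X@d; print("  ends",P[k.argmin()],P[k.argmax()])
h,S,v=hsv(A); c=big((S<60)&(v>130),(160,220,330,390)); print("plate",cv2.minEnclosingCircle(plane(A,c,18)),cv2.fitEllipse(plane(A,c,18)))
h,S,v=hsv(B); c=big((S<60)&(v>130),(500,280,700,420)); print("plate scene",cv2.fitEllipse(plane(B,c,18)))
h,S,v=hsv(A); c=big((S<50)&(v>90)&(v<225),(375,335,415,375)); print("cap",cv2.fitEllipse(plane(A,c,118)),cv2.boundingRect(c))
h,S,v=hsv(A); c=big((h>125)&(h<165)&(S>80),(340,210,440,300)); print("bowl",cv2.fitEllipse(plane(A,c,55)))
h,S,v=hsv(A); c=big((v<50),(500,275,550,320)); print("pepper",cv2.fitEllipse(plane(A,c,168)))
E
python3 meas.py
python3 - <<'E'
from h import *
A,B=load("top"),load("scene")
a=np.array(A["pixels"])[140:250,225:425]; b=np.array(B["pixels"])[120:220,70:310]
cv2.imwrite("pics/c.png",np.vstack([cv2.resize(a,(545,300),interpolation=cv2.INTER_CUBIC)[:, :],cv2.resize(b,(545,227),interpolation=cv2.INTER_CUBIC)]))
E
```

```text
top sheet ((597.2205200195312, -277.93505859375), (253.5792236328125, 169.00323486328125), 84.94308471679688)
scene sheet ((604.4503173828125, -271.03778076171875), (244.27845764160156, 164.92813110351562), 85.00950622558594)
top spoon ((638.7378540039062, -293.05609130859375), (220.5546112060547, 37.10914993286133), 83.3871841430664) 468.5
  ends [ 612.68665 -401.0519 ] [ 653.2094  -183.71797]
scene spoon ((633.7456665039062, -291.9471435546875), (225.66754150390625, 44.24470901489258), 78.90644836425781) 546.0
  ends [ 614.65796 -403.1544 ] [ 660.8006 -182.2696]
plate ((569.5973510742188, 258.7492980957031), 115.99739074707031) ((569.2201538085938, 258.9255676269531), (228.2025909423828, 228.94717407226562), 178.54345703125)
plate scene ((571.626708984375, 259.77587890625), (229.04058837890625, 230.0880584716797), 25.153427124023438)
cap ((475.64239501953125, -5.360426425933838), (41.10429382324219, 49.459259033203125), 94.61231994628906) (244, 220, 17, 20)
bowl ((663.9996337890625, 13.676948547363281), (115.76573181152344, 116.04495239257812), 62.75337219238281)
pepper ((573.898193359375, -203.32484436035156), (36.26433563232422, 42.922367095947266), 62.46649932861328)
```

View pics/c.png

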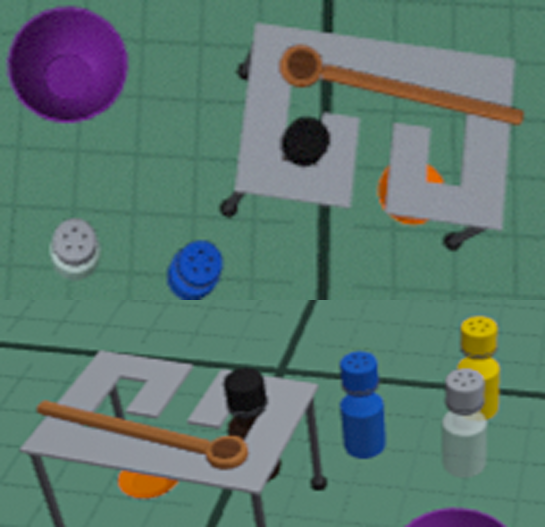

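The crop shows clear sheet corners in both views (crop px, top: (255,23), (515,60), (503,228), (235,190)). The first sheet fit took in the pepper and the spoon's tail, so I'll refine these corners and triangulate them.

```bash
cat > m2.py <<'E'
from h import *
A,B=load("top"),load("scene")
def sub(s,pts):
    g=cv2.cvtColor(np.array(s["pixels"]),cv2.COLOR_BGR2GRAY); p=np.array(pts,np.float32).reshape(-1,1,2)
    return cv2.cornerSubPix(g,p.copy(),(4,4),(-1,-1),(3,30,.01)).reshape(-1,2)
k=545/200; ta=np.array([(255,23),(515,60),(503,228),(235,190)])/[545/200,300/110]+[225,140]
tb=np.array([(262,190),(25,150),(97,52),(318,85)])/2.2708+[70,120]
pa,pb=sub(A,ta),sub(B,tb); print(np.abs(pa-ta).max(),np.abs(pb-tb).max())
M=np.array([(90,120),(90,-120),(-70,-120),(-70,120)],float)
for a,b in zip(pa,pb): print(tri(A,a,B,b))
for s,p in((A,pa),(B,pb)):
    P=np.array([onz(s,q,134)[:2] for q in p]); 
    m=M.mean(0);c=P.mean(0);H=(M-m).T@(P-c);th=np.arctan2(H[0,1]-H[1,0],H[0,0]+H[1,1]);R=np.array([[np.cos(th),-np.sin(th)],[np.sin(th),np.cos(th)]])
    o=c-R@m; print("rack",o,np.degrees(th),"res",np.linalg.norm(P-(M@R.T+o),axis=1))
# spoon
e=lambda s,x,y,w,h:None
spa=np.array([(301,66),(519,116)])/[545/200,300/110]+[225,140]; spb=np.array([(227,151),(42,108)])/2.2708+[70,120]
for a,b in zip(spa,spb): print("spoon",tri(A,a,B,b))
# salt cap top centre
print("cap",tri(A,np.array([75,239])/2.725+[225,140],B,np.array([465,377-300])/2.2708+[70,120]))
E
python3 m2.py
```

```text
2.5057916203770105 0.7737402137324949
(array([ 691.29768086, -158.51002196,  133.24800495]), np.float64(4.601542974883187))
(array([ 670.14575337, -397.41038541,  131.68271049]), np.float64(3.906348301800199))
(array([ 511.39616798, -387.05503873,  130.22873937]), np.float64(0.5905970554707869))
(array([ 531.41852947, -149.62951701,  129.6016922 ]), np.float64(8.896666307794332))
rack [ 591.05825879 -273.78034039] -4.673730723051837 res [1.41662921 2.23597442 2.28055176 5.06759902]
rack [ 594.40103204 -268.47253127] -4.507538455345581 res [1.58161646 2.70512569 2.14670245 2.68436046]
spoon (array([ 650.17794561, -202.29662592,  137.84767617]), np.float64(2.06684278278033))
spoon (array([ 615.39976662, -401.25024777,  136.5970868 ]), np.float64(1.859294779408369))
cap (array([481.17470373,  -4.67720674, 117.54041014]), np.float64(3.358587521742858))
```

apply_moves:
  commands:
    - [[0.0356,-0.0115,-0.0077,0],[0.0356,-0.0115,-0.0077,0],[0.0356,-0.0115,-0.0077,0],[0.0356,-0.0115,-0.0077,0],[0.0356,-0.0115,-0.0077,0],[0.0356,-0.0115,-0.0077,0],[0.0356,-0.0115,-0.0077,0],[0.0356,-0.0115,-0.0077,0],[0.0356,-0.0115,-0.0077,0],[0.0356,-0.0115,-0.0077,0],[0.0356,-0.0115,-0.0077,0],[0.0356,-0.0115,-0.0077,0]]

```text
t: 1.1
position: [600.6, -289.5, 301.0]
tool_rot: [-180.0, 0.0, 24.3]
ft_force: [0.3, -0.5, 0.4]
width: 1.004
grasp_force: 0.0
```

apply_moves:
  commands:
    - [[0,0,0,-0.12],[0,0,0,-0.12],[0,0,0,-0.12],[0,0,0,-0.12],[0,0,0,-0.12],[0,0,0,-0.12],[0,0,0,-0.12],[0,0,0,-0.12],[0,0,0,0],[0,0,0,0],[0,0,0,0]]
  claw: 0.0

```text
t: 2.02
position: [599.7, -291.0, 300.8]
tool_rot: [-180.0, -0.0, 79.1]
ft_force: [0.6, 0.5, 0.3]
width: 0.498
grasp_force: 0.0
```

Run:
```python
from h import *
s=snapshot("wrist");save("w1",s);cv2.imwrite("pics/w1.png",np.array(s["pixels"]))
K,R,t=cam(s);print(-R.T@t,R[2]);g=get_state();print(g["t"],g["position"],g["tool_rot"],g["width"],g["qpos"])
```

```text
[ 614.53764249 -213.66510899  466.09754858] [-0.05940837 -0.30082661 -0.95182666]
2.0667 [ 599.79316392 -290.98857075  300.95382515] [-1.79969812e+02 -6.05921390e-03  7.91693585e+01] 0.4974835634643398 [ 35.20393939  21.54431645 -17.21675939  81.77446095   6.386245
  77.66893786   6.92249467]
```

View pics/w1.png

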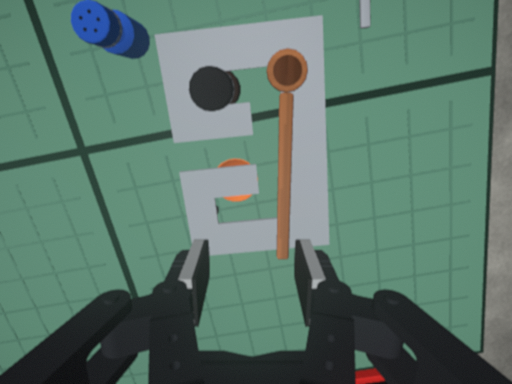

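The wrist view shows the whole sheet: corners (156,34), (323,16), (329,244), gap corners (173,142), (180,171), tongue corners (252,134), (257,166), (259,193), and the spoon from disc (287,70) to tail (283,258).

```bash
cat > m3.py <<'E'
from h import *
import sys
A,B,W=load("top"),load("scene"),load("w1")
px=np.array([(156,34),(323,16),(329,244),(173,142),(180,171),(252,134),(257,166),(259,193)],np.float32)
M=np.array([(-70,120),(90,120),(90,-120),(-70,16),(-70,-16),(14,16),(14,-16),(14,-49)],float)
g=cv2.cvtColor(np.array(W["pixels"]),cv2.COLOR_BGR2GRAY)
q=cv2.cornerSubPix(g,px.reshape(-1,1,2).copy(),(5,5),(-1,-1),(3,50,.01)).reshape(-1,2); print(np.abs(q-px).max(1))
def fit(M,P):
    m=M.mean(0);c=P.mean(0);H=(M-m).T@(P-c);th=np.arctan2(H[0,1]-H[1,0],H[0,0]+H[1,1]);R=np.array([[np.cos(th),-np.sin(th)],[np.sin(th),np.cos(th)]])
    o=c-R@m;return o,th,np.linalg.norm(P-(M@R.T+o),axis=1)
P=np.array([onz(W,p,134)[:2] for p in q]); o,th,r=fit(M,P); print("rack",o,np.degrees(th),r.round(1))
P=np.array([onz(W,p,130)[:2] for p in q]); print("if z130",fit(M,P)[2].round(1))
pa=np.array([(255,23),(515,60)])/[545/200,300/110]+[225,140]
ga=cv2.cvtColor(np.array(A["pixels"]),cv2.COLOR_BGR2GRAY)
pa=cv2.cornerSubPix(ga,pa.astype(np.float32).reshape(-1,1,2),(3,3),(-1,-1),(3,50,.01)).reshape(-1,2)
for a,w in zip(pa,q[1:3]): print("corner tri",tri(A,a,W,w))
h,S,v=np.moveaxis(cv2.cvtColor(np.array(W["pixels"]),cv2.COLOR_BGR2HSV).astype(int),2,0)
m=((h<16)&(S>100)&(v>50)).astype(np.uint8)*255; m[:,:262]=0; m[270:]=0
c=max(cv2.findContours(m,0,1)[0],key=cv2.contourArea); print(cv2.boundingRect(c))
ys,xs=np.nonzero(m); 
row=lambda y:xs[ys==y]
for y in (120,160,200,240): a=[onz(W,(row(y).min()-.5,y),144),onz(W,(row(y).max()+.5,y),144)];print(y,row(y).min(),row(y).max(),(a[0]+a[1])[:2]/2,np.linalg.norm(a[0]-a[1]))
md=m.copy(); md[94:]=0; d=cv2.findContours(md,0,1)[0]; d=max(d,key=cv2.contourArea); print("disc",cv2.fitEllipse(d)); e=cv2.fitEllipse(d)[0]
D=onz(W,e,144); bb=cv2.boundingRect(c); T=onz(W,(row(bb[1]+bb[3]-2).mean(),bb[1]+bb[3]),144); print("D",D,"T",T,"len",np.linalg.norm(D-T))
print("disc tri",tri(A,np.array([301,66])/[545/200,300/110]+[225,140],W,e))
E
python3 m3.py
```

```text
[0.         1.2075014  0.25982666 4.933075   1.64711    0.63446045
 1.5780487  0.9419861 ]
rack [ 591.61955074 -270.52311509] -5.465982012101354 [1.5 1.  0.9 4.6 1.8 0.4 0.8 0.7]
if z130 [0.1 1.6 2.4 4.9 2.4 0.3 1.1 1.5]
corner tri (array([ 690.76970908, -159.9313815 ,  137.15329749]), np.float64(0.4887063041175371))
corner tri (array([ 670.69647325, -399.0450032 ,  132.87766907]), np.float64(0.3433753093883843))
(267, 49, 40, 210)
120 279 291 [ 641.70286041 -247.20972766] 13.018240614397737
160 279 290 [ 634.83647965 -287.38530437] 12.493313595156705
200 278 288 [ 626.33813864 -330.67564634] 11.925190985318382
240 278 287 [ 618.21842816 -377.90739208] 11.307971354399484
disc ((286.6613464355469, 70.32354736328125), (38.18855285644531, 42.792179107666016), 12.499054908752441)
D [ 650.51129381 -201.57610913  144.        ] T [ 613.81390116 -401.74092827  144.        ] len 203.50099128133553
disc tri (array([ 650.11197848, -202.12248043,  141.45789282]), np.float64(1.8641341316094906))
```

apply_moves:
  commands:
    - [[0.0087,0.0168,0,0],[0.0087,0.0168,0,0],[0,0,0.03,0],[0,0,0.03,0],[0,0,0.03,0],[0,0,0.025,0],[0,0,0.015,0],[0,0,0.01,0],[0,0,0.01,0],[0,0,0,0],[0,0,0,0]]

```text
t: 2.98
position: [636.5, -280.2, 151.6]
tool_rot: [180.0, 0.0, 79.3]
ft_force: [0.2, -0.5, -0.1]
width: 0.5
grasp_force: 0.0
```

Run:
```python
from h import *
s=snapshot("wrist");save("w2",s);cv2.imwrite("pics/w2.png",np.array(s["pixels"]))
g=get_state();print(g["t"],g["position"],g["tool_rot"],g["ft_force"])
```

```text
3.0333 [ 637.14547373 -280.49279611  152.6080459 ] [1.79874070e+02 2.38796252e-02 7.92682510e+01] [0.71603002 0.79648844 0.21000694]
```

View pics/w2.png

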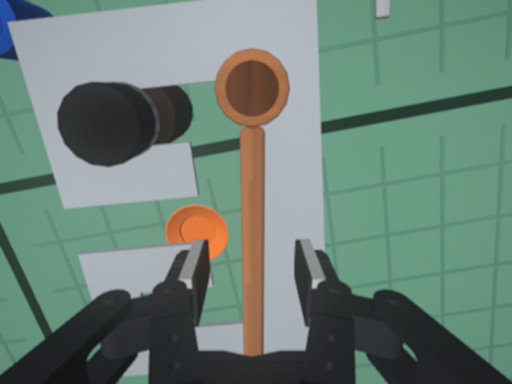

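The spoon handle (x about 253 px) lies midway between the fingertips (about 203 and 302 px), so I go down and grip.

apply_moves:
  commands:
    - [[0,0,0.007,0],[0,0,0.007,0],[0,0,0,0]]

```text
t: 3.28
position: [635.4, -279.9, 136.0]
tool_rot: [-179.9, -0.0, 79.3]
ft_force: [-0.7, -0.1, -0.8]
width: 0.501
grasp_force: 0.0
```

apply_moves:
  commands:
    - [[0,0,0,0],[0,0,0,0],[0,0,0,0],[0,0,0,0],[0,0,0,0],[0,0,0,0],[0,0,0,0],[0,0,0,0]]
  claw: 1.0
  squeeze: 40

```text
t: 3.95
position: [636.2, -280.2, 137.4]
tool_rot: [180.0, -0.0, 79.3]
ft_force: [0.1, -0.5, 0.1]
width: 0.002
grasp_force: 0.0
```

apply_moves:
  commands:
    - [[0,0,-0.01,0],[0,0,-0.02,0],[0,0,-0.03,0],[0,0,-0.03,0],[0,0,-0.03,0],[0,0,0,0]]

```text
t: 4.45
position: [640.7, -281.5, 267.4]
tool_rot: [179.1, 0.2, 79.3]
ft_force: [1.0, 0.5, 1.6]
width: -0.002
grasp_force: 0.0
```

Run:
```python
from h import *
s=snapshot("wrist");save("w3",s);cv2.imwrite("pics/w3.png",np.array(s["pixels"]))
g=get_state();print(g["t"],g["position"],g["tool_rot"],g["ft_force"],g["width"],g["grasp_force"])
```

```text
4.5 [ 639.45759458 -281.05529209  264.11773132] [1.79368741e+02 1.12810406e-01 7.92798224e+01] [ 0.18838701 -0.03550132 -0.16682864] -0.0004502345445928952 0.0
```

View pics/w3.png

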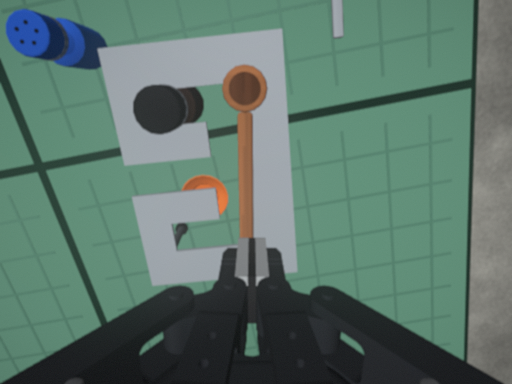

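The grip missed: the width is 0 and the spoon is still on the rack (disc at (245,88), handle running to (247,238)). I'll check whether the spoon moved and where the fingertips really are.

```bash
cat > sp.py <<'E'
from h import *
def spoon(W,x0,x1,ymax,split):
    h,S,v=np.moveaxis(cv2.cvtColor(np.array(W["pixels"]),cv2.COLOR_BGR2HSV).astype(int),2,0)
    m=((h<16)&(S>100)&(v>50)).astype(np.uint8)*255; m[:,:x0]=0; m[:,x1:]=0; m[ymax:]=0
    ys,xs=np.nonzero(m); d=m.copy(); d[split:]=0
    e=cv2.fitEllipse(max(cv2.findContours(d,0,1)[0],key=cv2.contourArea))[0]; D=onz(W,e,144)
    ps=[]
    for y in range(split+10,ymax-8,8):
        r=xs[ys==y]; ps.append(onz(W,(r.mean(),y),144)[:2])
    ps=np.array(ps); u=ps[0]-ps[-1]; u/=np.linalg.norm(u); a=np.degrees(np.arctan2(u[1],u[0]))
    return e,D,a,(D[:2]-80*u)
if __name__=="__main__":
    W1,W2,W3=map(load,("w1","w2","w3"))
    print(spoon(W1,262,320,260,94));print(spoon(W2,214,300,340,128)); print(spoon(W3,220,275,235,112))
    T=np.array([639.46,-281.05,264.1]);tx=np.array([.186,.983,0])
    for z in(-20,-10,0,10):print(z,proj(W3,[T+[0,0,z],T+[0,0,z]+11*tx,T+[0,0,z]-11*tx]).round(0).tolist())
E
python3 sp.py
```

```text
((286.6613464355469, 70.32354736328125), array([ 650.51129381, -201.57610913,  144.        ]), np.float64(79.64430319987085), array([ 636.13060919, -280.27296999]))
((251.54405212402344, 87.48966217041016), array([ 651.24353832, -201.20172185,  144.        ]), np.float64(79.59248554409552), array([ 636.79168703, -279.8855448 ]))
((244.1033172607422, 87.92581939697266), array([ 650.88726434, -201.18887881,  144.        ]), np.float64(79.4689146743922), array([ 636.26574793, -279.84135022]))
-20 [[249.0, 218.0], [249.0, 202.0], [249.0, 234.0]]
-10 [[249.0, 225.0], [249.0, 208.0], [249.0, 241.0]]
0 [[250.0, 232.0], [250.0, 214.0], [250.0, 248.0]]
10 [[250.0, 239.0], [250.0, 221.0], [250.0, 257.0]]
```

The spoon hasn't moved. The real fingertips must stand farther back than the nominal TCP, so I'll open slightly and feel downward with the force reading.

apply_moves:
  commands:
    - [[0,0,0.02,0],[0,0,0.03,0],[0,0,0.03,0],[0,0,0.025,0],[0,0,0.01,0],[0,0,0,0],[0,0,0,0],[0,0,0,0],[0,0,0,0]]
  claw: 0.3

```text
t: 5.25
position: [638.1, -280.8, 145.1]
tool_rot: [179.7, 0.0, 79.3]
ft_force: [0.3, 0.0, 0.1]
width: 0.351
grasp_force: 0.0
```

apply_moves:
  commands:
    - [[0,0,0.005,0],[0,0,0.005,0],[0,0,0,0],[0,0,0,0]]

```text
t: 5.58
position: [635.7, -280.0, 131.7]
tool_rot: [-179.9, -0.0, 79.3]
ft_force: [-0.5, 0.5, 0.6]
width: 0.351
grasp_force: 0.0
```

Run:
```python
from h import *
s=snapshot("wrist");save("w4",s);g=get_state();print(g["t"],g["position"],g["tool_rot"],g["ft_force"],g["width"])
S=snapshot("scene");save("s4",S)
a=np.array(S["pixels"])[90:220,70:230]; b=np.array(s["pixels"])[180:384,130:380]
cv2.imwrite("pics/c4.png",np.hstack([cv2.resize(a,(400,400),interpolation=cv2.INTER_CUBIC),cv2.resize(b,(400,400),interpolation=cv2.INTER_CUBIC)]))
```

```text
5.6333 [ 635.93660666 -280.0871704   131.98528511] [-1.79963173e+02 -7.69446327e-03  7.92869414e+01] [-0.51568034 -0.22280475 -0.28345736] 0.34739684179978575
```

View pics/c4.png

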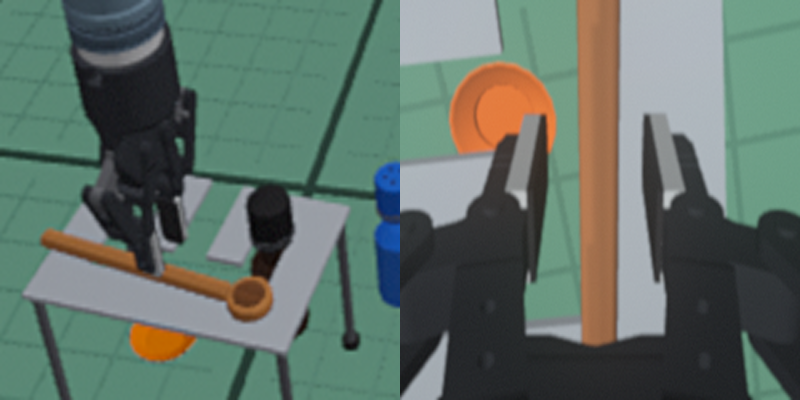

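Run:
```python
from h import *
W,S=load("w4"),load("s4")
print(tri(S,(132,177.7),W,(289.4,238.2)),tri(S,(130,177.5),W,(282,238)))
```

```text
(array([ 655.92111165, -276.88688676,  156.12749864]), np.float64(4.895640902767208)) (array([ 652.65757608, -280.8052038 ,  152.25310373]), np.float64(9.861871164170736))
```

The fingertips stand roughly 20 mm above the reported TCP, so I carry on down in small steps, watching the force.

apply_moves:
  commands:
    - [[0,0,0.004,0],[0,0,0.004,0],[0,0,0,0],[0,0,0,0]]

```text
t: 6.02
position: [635.7, -280.0, 123.5]
tool_rot: [-179.9, -0.0, 79.3]
ft_force: [-0.1, 0.4, -0.0]
width: 0.35
grasp_force: 0.0
```

apply_moves:
  commands:
    - [[0,0,0.002,0],[0,0,0.002,0],[0,0,0,0],[0,0,0,0]]

```text
t: 6.35
position: [636.1, -280.1, 120.1]
tool_rot: [-180.0, -0.0, 79.3]
ft_force: [0.3, -0.3, -0.4]
width: 0.347
grasp_force: 0.0
```

Run:
```python
from h import *
g=get_state();print(g["t"],g["position"],g["tool_rot"],g["ft_force"],g["width"])
```

```text
6.35 [ 636.0741025  -280.10917319  120.08377841] [-1.79980026e+02 -7.95095907e-03  7.92856975e+01] [ 0.30592802 -0.33284738 -0.38459415] 0.34657323652514055
```

apply_moves:
  commands:
    - [[0,0,0,0],[0,0,0,0],[0,0,0,0],[0,0,0,0],[0,0,0,0],[0,0,0,0]]
  claw: 1.0
  squeeze: 40

```text
t: 6.85
position: [636.4, -280.2, 120.5]
tool_rot: [180.0, 0.0, 79.3]
ft_force: [-0.3, -1.0, 1.0]
width: 0.128
grasp_force: 39.1
```

apply_moves:
  commands:
    - [[0,0,-0.005,0],[0,0,-0.01,0],[0,0,-0.015,0],[0,0,0,0]]

```text
t: 7.18
position: [638.7, -281.0, 154.5]
tool_rot: [179.6, 0.1, 79.3]
ft_force: [1.7, 0.0, 1.1]
width: 0.13
grasp_force: 39.0
```

Run:
```python
from h import *
s=snapshot("wrist");save("w5",s);g=get_state();print(g["t"],g["position"],g["ft_force"],g["width"],g["grasp_force"])
from sp import spoon
S=snapshot("scene");save("s5",S)
a=np.array(S["pixels"])[90:220,70:230]
cv2.imwrite("pics/c5.png",np.hstack([cv2.resize(a,(400,325),interpolation=cv2.INTER_CUBIC),cv2.resize(np.array(s["pixels"]),(400,325))]))
```

```text
7.2333 [ 638.1911917  -280.77917698  153.26579674] [ 0.88526734 -0.6758315  -0.27227963] 0.13108119805320567 39.01006758213043
```

View pics/c5.png

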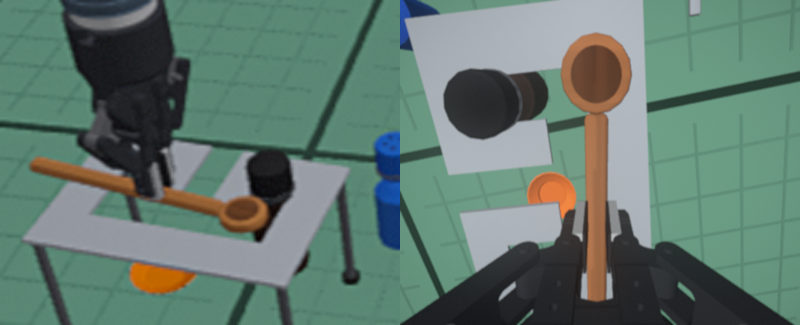

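The left half shows the spoon level and lifted clear in the fingers. I carry it to the plate.

apply_moves:
  commands:
    - [[0,0,-0.03,0],[0,0,-0.03,0],[0,0,-0.03,0],[0.0188,-0.0059,0,0],[0.0377,-0.0118,0,0],[0.0377,-0.0118,0,0],[0.0377,-0.0118,0,0],[0.0377,-0.0118,0,0],[0.0377,-0.0118,0,0],[0.0377,-0.0118,0,0],[0.0377,-0.0118,0,0]]

```text
t: 8.2
position: [600.6, 15.7, 239.5]
tool_rot: [-179.9, 0.0, 79.3]
ft_force: [0.3, 0.6, 0.1]
width: 0.128
grasp_force: 39.1
```

apply_moves:
  commands:
    - [[0.0377,-0.0118,0,0],[0.0377,-0.0118,0,0],[0.0377,-0.0118,0,0],[0.0377,-0.0118,0,0],[0.0377,-0.0118,0,0],[0.0377,-0.0118,0,0],[0.0188,-0.0059,0,0],[0,0,0,0],[0,0,0,0]]

```text
t: 8.95
position: [570.4, 271.2, 239.5]
tool_rot: [-179.9, 0.0, 79.6]
ft_force: [0.7, -1.4, -0.9]
width: 0.136
grasp_force: 39.1
```

Run:
```python
from h import *
g=get_state();print(g["t"],g["position"],g["tool_rot"],g["ft_force"],g["width"],g["grasp_force"])
s=snapshot("wrist");save("w6",s)
h,S,v=np.moveaxis(cv2.cvtColor(np.array(s["pixels"]),cv2.COLOR_BGR2HSV).astype(int),2,0)
m=((S<45)&(v>150)).astype(np.uint8); print(m.sum())
cv2.imwrite("pics/w6.png",np.array(s["pixels"]))
```

```text
8.95 [570.4147489  271.21984377 239.46522326] [-1.79911599e+02  1.90665721e-02  7.95604452e+01] [ 0.67480507 -1.37748658 -0.93505226] 0.13591025259253336 39.10068690776825
18744
```

apply_moves:
  commands:
    - [[0,0,0.02,0],[0,0,0.03,0],[0,0,0.03,0],[0,0,0.03,0],[0,0,0.03,0],[0,0,0.03,0],[0,0,0.025,0],[0,0,0.015,0],[0,0,0.008,0],[0,0,0.004,0],[0,0,0,0],[0,0,0,0]]

```text
t: 10.0
position: [573.4, 269.4, 19.8]
tool_rot: [179.9, -0.1, 79.3]
ft_force: [0.6, -0.4, -0.5]
width: 0.132
grasp_force: 39.1
```

apply_moves:
  commands:
    - [[0,0,0.002,0],[0,0,0.002,0],[0,0,0,0],[0,0,0,0]]

```text
t: 10.33
position: [572.2, 269.3, 14.8]
tool_rot: [180.0, -0.0, 79.3]
ft_force: [-0.4, -0.1, -0.1]
width: 0.127
grasp_force: 39.1
```

apply_moves:
  commands:
    - [[0,0,0.003,0],[0,0,0.003,0],[0,0,0,0],[0,0,0,0]]

```text
t: 10.67
position: [571.6, 268.8, 7.8]
tool_rot: [-180.0, 0.0, 79.3]
ft_force: [0.1, -0.1, -0.8]
width: 0.132
grasp_force: 39.1
```

apply_moves:
  commands:
    - [[0,0,0.0015,0],[0,0,0.0015,0],[0,0,0,0],[0,0,0,0]]

```text
t: 11.0
position: [571.8, 269.0, 5.1]
tool_rot: [-180.0, 0.0, 79.3]
ft_force: [0.2, -0.8, -0.8]
width: 0.131
grasp_force: 39.1
```

apply_moves:
  commands:
    - [[0,0,0.001,0],[0,0,0.001,0],[0,0,0,0],[0,0,0,0]]

```text
t: 11.33
position: [572.3, 269.2, 4.0]
tool_rot: [180.0, -0.0, 79.3]
ft_force: [0.2, -1.3, 4.0]
width: 0.13
grasp_force: 40.0
```

Touchdown at 4 N. Release and rise.

apply_moves:
  commands:
    - [[0,0,0,0],[0,0,0,0],[0,0,0,0],[0,0,0,0],[0,0,-0.01,0],[0,0,-0.03,0],[0,0,-0.04,0],[0,0,-0.04,0],[0,0,-0.04,0],[0,0,-0.04,0],[0,0,0,0]]
  claw: 0.2

```text
t: 12.25
position: [577.4, 273.0, 215.0]
tool_rot: [179.1, -0.6, 79.3]
ft_force: [1.1, 0.8, 1.2]
width: 0.396
grasp_force: 0.0
```

Run:
```python
from h import *
A=snapshot("top");save("t7",A);B=snapshot("scene");save("s7",B)
h,S,v=np.moveaxis(cv2.cvtColor(np.array(A["pixels"]),cv2.COLOR_BGR2HSV).astype(int),2,0)
m=((h<16)&(S>110)&(v>60)).astype(np.uint8)*255; m[:,:105]=0;m[:,215:]=0
c=cv2.findContours(m,0,1)[0];print([(cv2.boundingRect(x),cv2.contourArea(x)) for x in c])
P=np.vstack([x.reshape(-1,2) for x in c]); e=[P[P[:,0].argmin()],P[P[:,0].argmax()]]; print([onz(A,x,20)[:2] for x in e])
g=get_state();print(g["t"],g["position"],g["width"],g["grasp_force"])
# caps, refined: salt cap vs lids in top & scene
a=A["pixels"][205:275,225:325];b=B["pixels"][110:215,200:320]
cv2.imwrite("pics/c7.png",np.hstack([cv2.resize(np.array(a),(430,301),interpolation=cv2.INTER_CUBIC),cv2.resize(np.array(b),(344,301),interpolation=cv2.INTER_CUBIC)]))
```

```text
[((158, 193, 40, 14), 130.5)]
[array([574.73772602, 257.12856982]), array([545.41725357, 148.20968328])]
12.35 [573.66016419 270.33972902 207.19574764] 0.40008804225267053 0.0
```

The spoon's tail measures (545,148) and should be at (549,146), so it lies in place. Next I move above the salt for the wrist view.

apply_moves:
  commands:
    - [[-0.0367,-0.0042,-0.0057,0],[-0.0367,-0.0042,-0.0057,0],[-0.0367,-0.0042,-0.0057,0],[-0.0367,-0.0042,-0.0057,0],[-0.0367,-0.0042,-0.0057,0],[-0.0367,-0.0042,-0.0057,0],[-0.0367,-0.0042,-0.0057,0],[-0.0367,-0.0042,-0.0057,0],[-0.0367,-0.0042,-0.0057,0],[-0.0367,-0.0042,-0.0057,0],[0,0,0,0],[0,0,0,0]]

```text
t: 13.35
position: [460.6, -86.7, 258.9]
tool_rot: [-179.8, 0.0, 78.9]
ft_force: [0.3, 0.9, -0.6]
width: 0.395
grasp_force: 0.0
```

Run:
```python
from h import *
g=get_state();print(g["t"],g["position"],g["tool_rot"])
s=snapshot("wrist");save("w8",s);A=snapshot("top");save("t8",A);B=snapshot("scene");save("s8",B)
cv2.imwrite("pics/w8.png",np.hstack([np.array(s["pixels"]),cv2.resize(np.array(A["pixels"])[100:300,80:430],(288,165)).repeat(1,0) if 0 else cv2.copyMakeBorder(cv2.resize(np.array(A["pixels"])[120:290,100:340],(288,204)),0,180,0,0,0)]))
print(proj(s,[[478,-5,118],[478,-5,0]]))
```

```text
13.35 [460.55371574 -86.71849918 258.91187184] [-1.79838172e+02  1.95044936e-02  7.88920443e+01]
[[253.90569623  85.23595236]
 [253.58467156  86.7376926 ]]
```

View pics/w8.png

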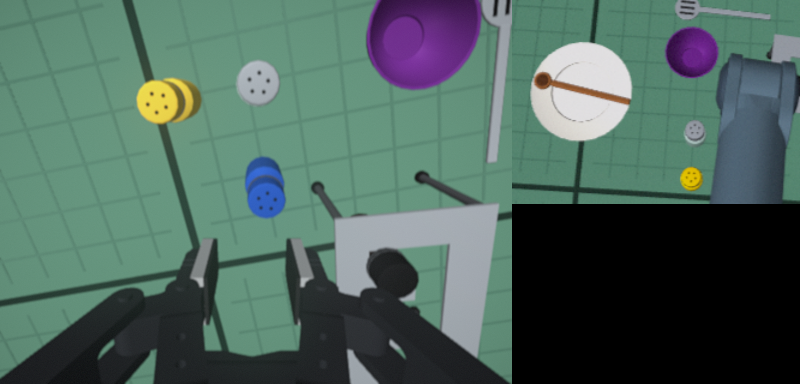

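The wrist view shows the salt cap at (258,82), seen straight down, with blue at (267,197) and yellow at (158,101). The inset shows the spoon centred on the plate.

Run:
```python
from h import *
W,A,B=load("w8"),load("t8"),load("s8")
def cen(s,lo,box):
    H=np.moveaxis(cv2.cvtColor(np.array(s["pixels"]),cv2.COLOR_BGR2HSV).astype(int),2,0); x0,y0,x1,y1=box
    m=np.zeros((384,512),np.uint8); m[y0:y1,x0:x1]=lo(*H)[y0:y1,x0:x1]*255
    m=cv2.morphologyEx(m,3,np.ones((5,5)))
    c=max(cv2.findContours(m,0,1)[0],key=cv2.contourArea); return cv2.fitEllipse(c),cv2.minEnclosingCircle(c)
e,c=cen(W,lambda h,S,v:(S<60)&(v>90),(230,50,290,115)); print(e,c); w=e[0]
print("salt W@118",onz(W,w,118))
ea,_=cen(A,lambda h,S,v:(S<50)&(v>90)&(v<190),(240,215,266,240)); print("A",ea)
print("tri",tri(A,(252.0,226.6),W,w)); 
eb,_=cen(B,lambda h,S,v:(S<60)&(v<190)&(v>80),(262,150,288,172)); print("B",eb,tri(B,(465/2.2708*1+70,120+75/2.2708),W,w))
for n,p in(("blue",(268,200)),("yellow",(158,101))): print(n,onz(W,p,118))
# spoon in top
h,S,v=np.moveaxis(cv2.cvtColor(np.array(A["pixels"]),cv2.COLOR_BGR2HSV).astype(int),2,0)
m=((h<16)&(S>110)&(v>60)).astype(np.uint8)*255; m[:,:105]=0;m[:,215:]=0
P=np.vstack([x.reshape(-1,2) for x in cv2.findContours(m,0,1)[0]]); L=onz(A,P[P[:,0].argmin()],23);T=onz(A,P[P[:,0].argmax()],23);print("spoon ends",L,T,"bal",T+(L-T)*125/225)
```

```text
((257.5154113769531, 82.7717056274414), (43.114280700683594, 46.484458923339844), 11.23667049407959) ((257.5, 82.60638427734375), 23.654090881347656)
salt W@118 [481.66451438  -3.53186058 118.        ]
A ((252.0205841064453, 229.95401000976562), (16.853025436401367, 19.870330810546875), 178.4583282470703)
tri (array([481.31141108,  -4.52418734, 136.18646396]), np.float64(1.284680582080805))
B ((273.83331298828125, 161.3810272216797), (17.945995330810547, 23.8627872467041), 3.905665874481201) (array([481.5677232 ,  -3.26288949, 120.57120465]), np.float64(0.6445864276665073))
blue [ 470.9794489  -117.77747061  118.        ]
yellow [387.2264972   -1.45108883 118.        ]
spoon ends [589.80584081 364.78895274  23.        ] [544.85914819 147.80507203  23.        ] bal [569.82953298 268.35167242  23.        ]
```

apply_moves:
  commands:
    - [[0.028,0.0012,0,0],[0.028,0.0012,0,0],[0.028,0.0013,0,0],[0,0,0,-0.1],[0,0,0.04,0],[0,0,0.03,0],[0,0,0,0],[0,0,0,0],[0,0,0,0]]
  claw: -0.4

```text
t: 14.25
position: [482.6, -0.8, 191.3]
tool_rot: [179.9, -0.0, 85.1]
ft_force: [0.0, -0.0, 0.6]
width: 0.698
grasp_force: 0.0
```

Run:
```python
from h import *
g=get_state();print(g["t"],g["position"],g["tool_rot"],g["width"])
s=snapshot("wrist");g=get_state();print(g["t"],g["position"],g["tool_rot"],g["qpos"])
s=snapshot("wrist");g=get_state();print(g["t"],g["position"],g["tool_rot"]); save("w9",s)
B=snapshot("scene");save("s9",B)
```

```text
14.25 [482.59851243  -0.7518125  191.31405097] [ 1.79935161e+02 -3.69772666e-02  8.51266372e+01] 0.6979655070598041
14.3 [483.34693593  -1.04899961 192.12026081] [ 1.79822621e+02 -3.36192320e-02  8.50858672e+01] [ 19.39827748   6.22551472 -25.37852401 113.97028373   3.0686476
  60.25562226 -12.27859832]
14.35 [483.62938932  -1.3362115  192.46268087] [ 1.79767462e+02 -2.41480840e-02  8.50565394e+01]
```

apply_moves:
  commands:
    - [[-0.0026,-0.0014,0,0],[0,0,0.03,0],[0,0,0.03,0],[0,0,0.025,0],[0,0,0.015,0],[0,0,0.01,0],[0,0,0.008,0],[0,0,0,0],[0,0,0,0],[0,0,0,0]]

```text
t: 15.23
position: [481.5, -4.4, 73.5]
tool_rot: [179.9, -0.0, 85.0]
ft_force: [0.8, 0.4, 0.5]
width: 0.701
grasp_force: 0.0
```

Run:
```python
from h import *
s=snapshot("wrist");save("w10",s);g=get_state();print(g["t"],g["position"],g["tool_rot"],g["width"],g["ft_force"])
# cap pixels between fingers, and pad tips
cv2.imwrite("pics/w10.png",np.array(s["pixels"]))
print(proj(s,[[481.5,-3.7,118],[481.5,-3.7,84]]))
H=np.moveaxis(cv2.cvtColor(np.array(s["pixels"]),cv2.COLOR_BGR2HSV).astype(int),2,0)
for y in(180,200,215,230,260):
    r=H[2][y,150:360:5]; print(y,r)
```

```text
15.2833 [481.51131971  -4.32712836  73.5966436 ] [ 1.79837437e+02 -5.54329237e-03  8.50162157e+01] 0.6967630418814813 [0.82897037 1.05747921 0.00960199]
[[252.15537012 276.60306143]
 [251.91694133 241.50637406]]
180 [140 136 125 139 139 140 139 140 142 142 140 141 141 141 140 142 153 149
 153 151 151 148 145 141 136 128 140 141 141 141 141 141 129 137 136 132
 132 132 128 127 126 127]
200 [103  97  93 129 140 141 141 140 140 141 142 143 141 142 144 164 207 207
 206 210 208 207 205 202 197 197 167 118 142 141 142 140 131 134 141 140
 141 140 141 140 141 141]
215 [ 96  94 115 127 140 139 141 141 140 140 141 140 141 140 204 205 205 149
  93  94  99 103  97  90 107 187 191 188 137 140 141 141 133 132 140 140
 140 140 141 138 141 141]
230 [114 140 139 135 127 141 140 139 140 141 141 141 140 143 112 131 132 132
 133 131 128 126 124 120 116 110 101  87 151 141 140 142 134 128 140 141
 141 139 140 141 139 141]
260 [139  70  50 103 129 127  45  43  56 126 124 125 126 165 173 170 168 169
 168 169 168  67  56 169 167 168 167 166 164  86 139 139 140  43  43  58
 128 130  47  45 129 138]
```

The cap sits centred between the pads (columns 213 to 293 in row 260). Grip and lift a little.

apply_moves:
  commands:
    - [[0,0,0,0],[0,0,0,0],[0,0,0,0],[0,0,0,0],[0,0,0,0],[0,0,0,0]]
  claw: 1.0
  squeeze: 70

```text
t: 15.78
position: [481.6, -4.3, 73.6]
tool_rot: [179.8, -0.0, 85.0]
ft_force: [0.2, -1.0, 5.7]
width: 0.445
grasp_force: 69.9
```

apply_moves:
  commands:
    - [[0,0,-0.005,0],[0,0,-0.01,0],[0,0,-0.015,0],[0,0,0,0],[0,0,0,0]]

```text
t: 16.2
position: [480.6, -4.4, 102.9]
tool_rot: [179.9, 0.0, 85.0]
ft_force: [0.3, -0.4, -2.2]
width: 0.444
grasp_force: 70.6
```

Run:
```python
from h import *
s=snapshot("wrist");save("w11",s);g=get_state();print(g["t"],g["position"],g["tool_rot"],g["width"],g["ft_force"],g["grasp_force"],g["qpos"])
s=snapshot("scene");save("s11",s)
```

```text
16.25 [479.76704287  -4.49393042 102.15611945] [-1.79991098e+02  1.24935274e-02  8.50125832e+01] 0.4470732307562231 [-0.56528201 -0.07701589 -2.56464228] 70.64103841781616 [ 18.31939655  13.10638521 -24.77110372 118.79361545   7.19124157
  49.50440754 -15.55391068]
```

The shaker is held (about 2.5 N weight). Next I refine the rack pose from all the wrist views.

```bash
cat > rack.py <<'E'
from h import *
from scipy.optimize import least_squares
M=np.array([(-70,120),(90,120),(90,-120),(-70,-120),(-70,16),(-70,-16),(14,16),(14,-16),(14,-49),(14,49),(-36,-49),(-36,-81),(46,-81)],float)
def Rm(t): return np.array([[np.cos(t),-np.sin(t)],[np.sin(t),np.cos(t)]])
def pts(s,p,win=4):
    q=proj(s,np.c_[M@Rm(p[2]).T+p[:2],np.full(len(M),134.)]).astype(np.float32)
    g=cv2.cvtColor(np.array(s["pixels"]),cv2.COLOR_BGR2GRAY); out=[]
    for i,u in enumerate(q):
        if not(12<u[0]<500 and 12<u[1]<372): continue
        r=cv2.cornerSubPix(g,u.reshape(1,1,2).copy(),(win,win),(-1,-1),(3,60,.005)).reshape(2)
        if np.linalg.norm(r-u)<7: out.append((i,r))
    return out
def run(names,p=np.array([591.7,-270.7,np.radians(-5.2)]),show=True):
    for it in range(3):
        L=[(n,i,onz(s,r,134)[:2]) for n,s in names for i,r in pts(s,p)]
        I=[l[1] for l in L];P=np.array([l[2] for l in L])
        f=lambda x:(P-(M[I]@Rm(x[2]).T+x[:2])).ravel()
        o=least_squares(f,p,loss="cauchy",f_scale=.8); p=o.x
    r=f(p).reshape(-1,2)
    if show: print([n for n,_ in names],p[:2].round(1),np.degrees(p[2]).round(2),[(i,*e.round(1)) for i,e in zip(I,r)])
    return p
if __name__=="__main__":
    N=[(n,load(n)) for n in("w1","w2","w3","w5","w8")]
    for n in N: run([n])
    run(N,show=True); run([("top",load("top"))])
E
python3 rack.py
```

```text
['w1'] [ 591.5 -271.1] -4.99 [(0, np.float64(0.1), np.float64(0.1)), (1, np.float64(0.1), np.float64(0.0)), (2, np.float64(0.1), np.float64(0.1)), (3, np.float64(-0.1), np.float64(0.1)), (4, np.float64(0.0), np.float64(0.1)), (5, np.float64(-0.1), np.float64(-0.3)), (6, np.float64(0.1), np.float64(0.1)), (7, np.float64(-0.1), np.float64(-0.3)), (8, np.float64(-0.4), np.float64(-0.3)), (9, np.float64(-0.0), np.float64(-0.0)), (10, np.float64(-0.1), np.float64(-0.1)), (11, np.float64(-0.0), np.float64(0.2)), (12, np.float64(0.5), np.float64(0.2))]
['w2'] [ 591.8 -271.5] -4.93 [(2, np.float64(-0.6), np.float64(-0.4)), (4, np.float64(-0.2), np.float64(0.0)), (5, np.float64(-0.2), np.float64(-0.1)), (6, np.float64(-0.0), np.float64(0.2)), (7, np.float64(1.4), np.float64(2.6)), (8, np.float64(0.0), np.float64(0.1)), (9, np.float64(0.0), np.float64(0.1)), (10, np.float64(0.3), np.float64(-1.7)), (11, np.float64(0.1), np.float64(-0.1)), (12, np.float64(0.0), np.float64(0.1))]
['w3'] [ 591.5 -271. ] -4.97 [(0, np.float64(0.0), np.float64(-0.0)), (1, np.float64(0.0), np.float64(-0.2)), (2, np.
[... 3459 characters left out ...]
4(1.9), np.float64(3.6)), (9, np.float64(1.6), np.float64(1.6)), (10, np.float64(-4.5), np.float64(-1.5)), (12, np.float64(0.7), np.float64(1.0))]
['top'] [ 592.  -271.7] -5.02 [(0, np.float64(-1.2), np.float64(-7.5)), (1, np.float64(-0.4), np.float64(-0.7)), (2, np.float64(-0.9), np.float64(0.5)), (3, np.float64(-1.1), np.float64(-0.5)), (4, np.float64(0.3), np.float64(0.4)), (5, np.float64(2.1), np.float64(-0.1)), (6, np.float64(0.6), np.float64(0.2)), (7, np.float64(0.2), np.float64(-0.9)), (8, np.float64(0.3), np.float64(0.7)), (9, np.float64(-5.6), np.float64(3.2)), (10, np.float64(2.5), np.float64(-5.3)), (11, np.float64(-0.3), np.float64(1.0)), (12, np.float64(2.0), np.float64(-0.8))]
```

Rack pose: (591.6, -271.1), yaw -4.95°, residuals below 1 mm. With tool yaw at 85°, tool x runs along rack y and tool y along rack x. Lift over the blue shaker and go in front of the gap.

apply_moves:
  commands:
    - [[0,0,-0.025,0],[0,0,-0.035,0],[0,0,-0.035,0],[0,0,-0.015,0],[-0.0366,-0.0009,0,0],[-0.0366,-0.0009,0,0],[-0.0366,-0.0009,0,0],[-0.0366,-0.0009,0,0],[-0.0366,-0.0009,0,0],[-0.0366,-0.0009,0,0],[-0.0366,-0.0009,0,0],[0,0,0,0]]

```text
t: 17.3
position: [447.5, -269.5, 211.0]
tool_rot: [-179.9, 0.3, 84.3]
ft_force: [-1.3, -2.5, -1.7]
width: 0.444
grasp_force: 71.4
```

apply_moves:
  commands:
    - [[0,0,0.02,0],[0,0,0.025,0],[0,0,0.02,0],[0,0,0.015,0],[0,0,0,0],[0,0,0,0],[0,0,0,0]]

```text
t: 17.88
position: [452.1, -259.1, 132.7]
tool_rot: [180.0, 0.0, 85.0]
ft_force: [0.7, 1.2, -1.9]
width: 0.443
grasp_force: 71.2
```

```bash
cat > st.py <<'E'
from h import *
import sys
o=np.array([591.6,-271.1]);t=np.radians(-4.95);R=np.array([[np.cos(t),-np.sin(t)],[np.sin(t),np.cos(t)]])
for k in range(2):
    s=snapshot("wrist");g=get_state();p=g["position"];print(g["t"],"rackXY",(R.T@(p[:2]-o)).round(2),"saltz",round(p[2]-73.6,1),g["tool_rot"].round(2),"F",g["ft_force"].round(1),g["width"].round(3),round(g["grasp_force"],1))
save(sys.argv[1],s)
E
python3 st.py w12; python3 -c "
from rack import *
run([('w12',load('w12'))])"
python3 - <<'E'
import sys; sys.path.insert(0,'.')
E
```

```text
Traceback (most recent call last):
  File "st.py", line 5, in <module>
    s=snapshot("wrist");g=get_state();p=g["position"];print(g["t"],"rackXY",(R.T@(p[:2]-o)).round(2),"saltz",round(p[2]-73.6,1),g["tool_rot"].round(2),"F",g["ft_force"].round(1),g["width"].round(3),round(g["grasp_force"],1))
                                                                                                                                                                                  ^^^^^^^^^^^^^^^^
AttributeError: 'float' object has no attribute 'round'
Traceback (most recent call last):
  File "h.py", line 18, in load
    def load(n): return pickle.load(open(n+'.pkl','rb'))
                                    ~~~~^^^^^^^^^^^^^^^
FileNotFoundError: [Errno 2] No such file or directory: 'w12.pkl'
```

```bash
sed -i 's/g\["width"\].round(3)/round(g["width"],3)/' st.py; python3 st.py w12; python3 -c "
from rack import *
run([('w12',load('w12'))])
W=load('w12');S=snapshot('scene');save('s12',S)
c=lambda X,Y,z:[591.6+.9963*X+.0863*Y,-271.1-.0863*X+.9963*Y,z]
print(proj(W,[c(-140,0,56+118),c(-140,0,56+84),c(-140,0,56+62)]).round(1).tolist(),proj(S,[c(-140,0,174),c(-140,0,140),c(-140,0,56)]).round(1).tolist())
a=np.array(S['pixels'])[70:220,70:250]
cv2.imwrite('pics/c12.png',np.hstack([cv2.resize(a,(400,334),interpolation=cv2.INTER_CUBIC),cv2.resize(np.array(W['pixels'])[130:384,140:400],(400,334))]))
"
```

```text
17.9833 rackXY [-139.29   -0.46] saltz 60.1 [1.7985e+02 6.0000e-02 8.5020e+01] F [-0.5 -0.9 -2.3] 0.439 71.2
18.0333 rackXY [-139.32   -0.45] saltz 60.1 [1.7985e+02 6.0000e-02 8.5020e+01] F [ 0.2  0.  -2.7] 0.442 71.2
['w12'] [ 591.5 -271.4] -5.43 [(4, np.float64(0.2), np.float64(-1.5)), (5, np.float64(-0.1), np.float64(0.4)), (8, np.float64(0.2), np.float64(0.2)), (10, np.float64(-0.8), np.float64(-2.3)), (11, np.float64(0.1), np.float64(0.1))]
[[250.6, 272.0], [250.7, 238.5], [250.7, 222.7]] [[170.0, 117.8], [171.9, 129.6], [176.5, 156.9]]
```

View pics/c12.png

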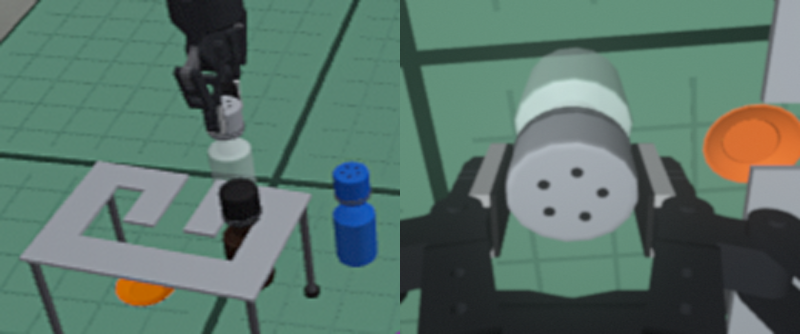

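The shaker hangs upright in the fingers, with its cap centre at about (252,276) in the wrist image, as predicted. That was the tenth and last picture. Lower it 3.5 mm and enter the gap.

apply_moves:
  commands:
    - [[0,0,0.0035,0],[0,0.01,0,0],[0,0.015,0,0],[0,0.015,0,0],[0,0.015,0,0],[0,0.015,0,0],[0,0.01,0,0],[0,0.01,0,0],[0,0,0,0],[0,0,0,0],[0,0,0,0]]

```text
t: 19.0
position: [540.3, -266.9, 128.4]
tool_rot: [-179.9, -0.0, 85.0]
ft_force: [-0.6, -0.7, -2.4]
width: 0.446
grasp_force: 71.3
```

```bash
python3 st.py w13; python3 -c "
from rack import *
run([('w13',load('w13'))])"
```

```text
19.05 rackXY [-51.67  -0.42] saltz 54.9 [-179.91   -0.     84.98] F [ 0.4 -0.7 -2.4] 0.44 71.3
19.1 rackXY [-51.64  -0.47] saltz 55.0 [-1.7993e+02  1.0000e-02  8.4980e+01] F [-1.3  0.9 -3. ] 0.442 71.3
['w13'] [ 591.6 -271.3] -5.07 [(4, np.float64(-0.9), np.float64(-0.0)), (5, np.float64(0.0), np.float64(0.1)), (6, np.float64(0.1), np.float64(-0.4)), (7, np.float64(0.4), np.float64(-0.4)), (8, np.float64(-0.0), np.float64(0.0)), (9, np.float64(-0.0), np.float64(0.1)), (10, np.float64(0.4), np.float64(-0.2)), (11, np.float64(-1.0), np.float64(1.4)), (12, np.float64(0.1), np.float64(1.9))]
```

apply_moves:
  commands:
    - [[0,0.012,0,0],[0,0.014,0,0],[0,0.014,0,0],[0,0.014,0,0],[0,0.012,0,0],[0,0.0096,0,0],[0,0.006,0,0],[0,0,0,0],[0,0,0,0],[0,0,0,0]]

```text
t: 19.93
position: [621.5, -274.2, 128.5]
tool_rot: [-179.9, 0.0, 85.0]
ft_force: [-0.3, -0.6, -1.6]
width: 0.439
grasp_force: 71.3
```

```bash
python3 st.py w14
```

```text
19.9833 rackXY [30.03 -0.54] saltz 55.0 [-1.7993e+02  1.0000e-02  8.4980e+01] F [-0.8 -0.1 -2. ] 0.444 71.3
20.0333 rackXY [30.13 -0.54] saltz 55.1 [-1.7994e+02  1.0000e-02  8.4980e+01] F [ 0.   0.4 -0.8] 0.443 71.3
```

Now across to Y = -65, towards the free pocket.

apply_moves:
  commands:
    - [[-0.01,0,0,0],[-0.012,0,0,0],[-0.012,0,0,0],[-0.012,0,0,0],[-0.01,0,0,0],[-0.0085,0,0,0],[0,0,0,0],[0,0,0,0],[0,0,0,0]]

```text
t: 20.78
position: [617.1, -337.5, 128.6]
tool_rot: [-180.0, -0.0, 85.1]
ft_force: [0.4, 1.1, -2.0]
width: 0.442
grasp_force: 71.4
```

```bash
python3 st.py w15
```

```text
20.8333 rackXY [ 31.26 -63.48] saltz 55.1 [-1.80e+02 -5.00e-02  8.51e+01] F [ 0.7 -0.  -1.8] 0.445 71.4
20.8833 rackXY [ 31.33 -63.35] saltz 55.1 [-1.800e+02 -4.000e-02  8.511e+01] F [ 0.3  0.3 -2.5] 0.443 71.4
```

apply_moves:
  commands:
    - [[-0.0012,0,0,0],[0,-0.01,0,0],[0,-0.011,0,0],[0,-0.011,0,0],[0,-0.01,0,0],[0,-0.0085,0,0],[0,0,0,0],[0,0,0,0],[0,0,0,0]]

```text
t: 21.63
position: [567.4, -334.9, 129.1]
tool_rot: [179.9, 0.0, 85.0]
ft_force: [0.2, 1.0, -3.3]
width: 0.446
grasp_force: 71.4
```

```bash
python3 st.py w16
```

```text
21.6833 rackXY [-18.51 -65.53] saltz 55.5 [179.92  -0.    85.05] F [-0.6  0.2 -2.7] 0.445 71.4
21.7333 rackXY [-18.52 -65.48] saltz 55.4 [ 1.7994e+02 -1.0000e-02  8.5060e+01] F [ 0.2 -0.5 -1.5] 0.443 71.4
```

At the pocket end. Lower until the cap rests on the sheet.

apply_moves:
  commands:
    - [[0,-0.001,0.002,0],[0,0,0.002,0],[0,0,0.0005,0],[0,0,0,0],[0,0,0,0]]

```text
t: 22.15
position: [565.5, -334.9, 124.1]
tool_rot: [-180.0, -0.0, 85.0]
ft_force: [-0.0, 0.1, -2.3]
width: 0.442
grasp_force: 71.6
```

apply_moves:
  commands:
    - [[0,0,0.0005,0],[0,0,0.0005,0],[0,0,0,0],[0,0,0,0]]

```text
t: 22.48
position: [565.6, -335.0, 123.8]
tool_rot: [180.0, 0.0, 85.0]
ft_force: [-1.1, -0.5, -0.1]
width: 0.442
grasp_force: 71.6
```

apply_moves:
  commands:
    - [[0,0,0.0003,0],[0,0,0,0],[0,0,0,0],[0,0,0,0]]

```text
t: 22.82
position: [565.7, -335.0, 123.7]
tool_rot: [180.0, 0.0, 85.0]
ft_force: [-1.1, 1.0, 3.6]
width: 0.443
grasp_force: 72.0
```

apply_moves:
  commands:
    - [[0,0,0,0],[0,0,0,0],[0,0,0,0],[0,0,0,0],[0,0,0,0]]
  claw: -0.35

```text
t: 23.23
position: [565.6, -335.0, 122.8]
tool_rot: [180.0, -0.0, 85.0]
ft_force: [-0.7, 0.5, 0.3]
width: 0.678
grasp_force: 0.0
```

apply_moves:
  commands:
    - [[0,0,-0.005,0],[0,0,-0.01,0],[0,0,-0.02,0],[0,0,-0.03,0],[0,0,-0.04,0],[0,0,-0.04,0],[0,0,-0.04,0],[-0.03,-0.03,0,0],[-0.03,-0.03,0,0],[-0.03,-0.03,0,0],[0,0,0,0],[0,0,0,0]]

```text
t: 24.23
position: [465.9, -419.7, 309.5]
tool_rot: [180.0, 0.2, 84.5]
ft_force: [0.1, 0.0, -0.3]
width: 0.674
grasp_force: 0.0
```

```bash
python3 st.py w17
python3 - <<'E'
from h import *
A,B,W=snapshot("top"),snapshot("scene"),load("w17");save("t17",A);save("s17",B)
c=lambda X,Y,z:[591.6+.9963*X+.0863*Y,-271.1-.0863*X+.9963*Y,z]
for n,s in(("top",A),("scene",B),("wrist",W)):
    print(n,proj(s,[c(-20,-65,168),c(-20,-65,134),c(-20,-65,80)]).round(0).tolist())
h,S,v=np.moveaxis(cv2.cvtColor(np.array(W["pixels"]),cv2.COLOR_BGR2HSV).astype(int),2,0)
u=proj(W,[c(-20,-65,168)])[0]
g=cv2.medianBlur(cv2.cvtColor(np.array(W["pixels"]),cv2.COLOR_BGR2GRAY),5)
C=cv2.HoughCircles(g,cv2.HOUGH_GRADIENT,1.5,20,param1=80,param2=25,minRadius=14,maxRadius=45)
R=np.array([[.9963,-.0863],[.0863,.9963]])
if C is not None:
    for x in C[0]: print("circ",x,R@(onz(W,x[:2],168)[:2]-[591.6,-271.1]))
# pepper and plate spoon check
for s,z in((load("top"),0),(A,1)):
    H=np.moveaxis(cv2.cvtColor(np.array(s["pixels"]),cv2.COLOR_BGR2HSV).astype(int),2,0); m=(H[2]<50).astype(np.uint8)*255; w=np.zeros_like(m); w[176:205,320:352]=m[176:205,320:352]; M=cv2.moments(w); print("pepper",M["m10"]/max(M["m00"],1),M["m01"]/max(M["m00"],1),M["m00"]/255)
E
```

```text
24.2833 rackXY [-109.93 -155.75] saltz 235.6 [1.7992e+02 5.0000e-02 8.4800e+01] F [ 0.3  0.9 -0.2] 0.675 0.0
24.3333 rackXY [-108.42 -153.76] saltz 235.4 [ 1.799e+02 -1.000e-02  8.501e+01] F [ 1.  -0.   0.1] 0.674 0.0
top [[392.0, 198.0], [388.0, 201.0], [382.0, 205.0]]
scene [[122.0, 146.0], [125.0, 158.0], [130.0, 176.0]]
wrist [[350.0, 77.0], [340.0, 78.0], [327.0, 80.0]]
circ [344.25  75.75  24.65] [-24.9074356  -64.33742936]
circ [408.75 335.25  40.85] [  77.91392683 -357.21683603]
circ [176.25 273.75  23.6 ] [-194.63885146 -271.3438934 ]
circ [311.25      50.25      27.650002] [-56.25723834 -42.8222031 ]
pepper 337.0962343096234 190.8786610878661 239.0
pepper 337.02521008403363 190.83193277310923 238.0
```

The salt hangs in the pocket (cap about X -20 to -25, Y -64, within limits), the pepper hasn't moved and the arm is clear. Handing in.

```bash
python3 -c "
from bench import finish_job
print(finish_job())"
```

```text
the job is handed in; nothing more can be done
None
```

I handed the job in at about 24 s on the robot's clock; the judge returned no verdict. By my own measurements, the wooden spoon lies on the plate with its balance point about 9 mm from the centre, and the salt shaker hangs released by its cap at the end of the right pocket.

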